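# Shut down the dental bench and sort casts from instruments

### The job

Shut the dental lab bench down for the day: before anything else is moved, turn the black bar handle on the grey isolator box a quarter turn anticlockwise (seen from above), fully home to off, and leave it there. Then sort what lies loose in the middle of the bench: both plaster casts go into the deep white box, set down gently, standing on its floor with the teeth up, and the wax knife and the plaster spatula go into the shallow steel tray, lying wholly inside it. Leave all the jars, boxes and other things around them where they stand.

Things in the scene. Friction and masses are not known exactly. Their poses are not given: they have to be found in the camera images.
- isolator_handle (a joint): the isolator's rotary handle, vertical axis. 1.45 rad or a little less = on, 0 = off (stop). It stays where it is left (turning needs about 0.2 N m); the value falls as the handle turns anticlockwise seen from above. At off the bar lies along the isolator's x axis, at on across it.
- handle_grip (a point): on the handle's axis, 92 mm above the bench, 9 mm below the bar's top; a good height for the TCP. It turns with the handle: its x axis runs along the bar (76 long, 16 wide, 32 tall, black, white line on one end), z up. Below the bar is a 60 mm disc whose top is 69 mm above the bench.
- isolator: grey switch box fixed to the bench, 100 x 100 x 55 mm, with the black bar handle on top; origin: centre of its underside, z up.
- cast_box: the deep bin: white plastic open box fixed to the bench, 220 (x) x 160 (y) mm outside, 55 tall, walls and floor 5 mm thick; origin: centre of its underside.
- instrument_tray: the shallow bin: steel open tray with dark slots in its floor, fixed to the bench, 220 (x) x 160 (y) mm outside, 35 tall, walls and floor 4 mm thick; origin: centre of its underside.
- cast_upper: peach-coloured plaster dental cast (with filled palate), 130 g or so; 22 mm tall base, 66 mm wide in x (46 mm at its front), 54 mm deep in y with flat parallel front and back faces at y = +27 and -27 mm (grip it there); teeth on top up to 37 mm. Origin: centre of its underside, z up (teeth).
- cast_lower: peach-coloured plaster dental cast (open horseshoe), 130 g or so; 22 mm tall base, 66 mm wide in x (46 mm at its front), 54 mm deep in y with flat parallel front and back faces at y = +27 and -27 mm (grip it there); teeth on top up to 37 mm. Origin: centre of its underside, z up (teeth).
- wax_knife: wax knife lying flat along its x axis, 150 mm long: wooden handle 16 wide, 14 tall from x = -72 to +16 mm, brass ferrule, then a 9 mm wide steel blade 6 mm high to x = +78. Origin: on its underside, within the handle, near the balance point. 60 g or so.
- knife_tip (a point): end of the wax knife's blade
- knife_butt (a point): end of the wax knife's handle
- plaster_spatula: plaster spatula lying flat along its x axis, 150 mm long: wooden handle 18 wide, 15 tall from x = -75 to +9 mm, steel neck, then a 24 mm wide steel blade 6 mm high to x = +75. Origin: on its underside, within the handle, near the balance point. 70 g or so.
- spatula_tip (a point): end of the spatula's blade
- spatula_butt (a point): end of the spatula's handle
- wax_jar: bystander: small glass jar with white cap, 52 mm across, 60 mm tall; origin: centre of its underside
- plaster_tub: bystander: small white tub with grey lid, 56 mm across, 58 mm tall; origin: centre of its underside
- monomer_bottle: bystander: brown glass bottle, 73 mm across, 165 mm tall; origin: centre of its underside
- mug: bystander: white mug, 80 mm across, 90 mm tall; origin: centre of its underside
- mixing_bowl: bystander: black rubber mixing bowl, 110 mm across, 55 mm tall; origin: centre of its underside
- bur_carton: bystander: cardboard carton 60 x 100 x 40 mm; origin: centre of its underside
- wax_block: bystander: flat white block 70 x 32 x 18 mm; origin: centre of its underside
Mind the look-alikes: they are no part of the job. Leave any green, pink or yellow look-alike of the cast_upper alone.

How it is judged:
By the outcome, as a careful person would: the job done as asked, in the order asked, and still so for the second after the job is handed in, with the robot touching nothing.
It also fails if it takes over 72 s, if anything falls off the work surface, if the arm or the gripper's body presses on something with over 40 N, if the wrist force passes 120 N, or if a joint passes its speed limit or range.

### The arm

A 6-joint arm with a two-finger parallel gripper is mounted at the origin on the work surface. World frame = base frame: x ahead of the robot, y to its left, z up, the work surface at z = 0. Lengths are in mm, angles in rad, forces in N, time in s.
With the tool pointing down it reaches from about 350 to 875 mm from the base axis. Payload 15.5 kg.
Tool frame: the origin (TCP) lies between the finger pads, 19 mm behind the fingertips; this is the grasp point; z points along the fingers, y is the line along which they close (so a half turn about z gives the same grasp; the last joint's range is limited). The gripper opens to 85 mm and grips with 20 to 120 N. Pads are 22 mm wide; open, the fingers measure 114 mm over their backs; the gripper's body (76 mm by 85 mm) begins 54 mm behind the grasp point. The pads swing forward as they close: fully open they stand 13 mm farther back than shut.
Start: joints at [1.044, 0.494, 1.345, -0, 1.302, -0.096], TCP at [260.994, 567.898, 249.977] pointing down, gripper open.
Joint ranges: [-2.91, 2.91], [-0.82, 2.16], [0.22, 2.67], [-1.22, 4.37], [0.12, 2.79], [-3.08, 3.08]. Speed limits (rad/s): [1.89, 1.89, 2.57, 3.01, 3.01, 3.01].

### API

Orientations are given as a unit quaternion [w, x, y, z].
In Python, from rig import r gives the robot as it stands.
- The arm moves only by the tool jog_arm, never from a script. Its argument "rows" is a list of rows, each an object with "turn": the turn, a rotation vector about the tool's x, y, z in degrees, a list of three; "linear": the shift along the tool's x, y, z in m, a list of three; "claw": the closure, from 0 (fully open) to 1 (shut). A call has 1 to 10 rows; each row shifts and turns the commanded pose from where the row before left it, along the tool's axes as they then stand; what a row does not reach is not made up. A row lasts 1/8 s, in which the tool goes at most 62.5 mm and 10.7 degrees, less where a joint would pass 70% of its speed; a pose out of reach is approached as far as the arm can. A call with a gripper value outside its range is refused whole. The fingers move at their own pace and stop on an object; the grip force is fixed at half the most. Time passes only in rows, so rows that do not move let the fingers close. It gives the time, the measured TCP pose, the force, the opening and the grip force at its end, in the units of the state.
- r.sense(): the state, without advancing time (a new reading comes with each control period).
- r.read_camera(name): name is "side" or "top" or "wrist"; returns a dict with "pixels" (480x640x3 uint8, blue, green, red), "range_z" (480x640 float32, mm along the optical axis (not along the pixel's ray), 0 where there is no reading), "camera_matrix" (3x3 intrinsics, pixels), "k1" (the pictures are not rectified: a ray, as slopes to the right and down, at radius r is drawn at 1 + k1 r^2 times it, then the intrinsics apply), "xyz" and "orientation" of the camera in the world; the wrist camera has in their place "mount" (4x4, takes a point from camera to tool coordinates, whose origin is the TCP and whose axes are the flange's). Camera axes: x right, y up, looking along -z (the intrinsics and any distortion apply to the point x, -y, -z); pixel columns grow to the right and rows downward; lengths in mm; the calibration is good to about 2 mm. A picture is of the moment at which its call begins: read the wrist's pose just before it.
- r.finish_job(): hands the job in; it is judged then, once.
The state is a dict: "time_s": time; "qpos": joint angles; "qd": joint speeds; "joint_efforts": joint torques, N m; "position": TCP position; "tool_rot": TCP orientation; "ft_force": force on the tool from outside, world axes, zero at the start; "moment": the same for the moment, N m; "finger_gap": finger opening in mm; "grasp_force": force on a finger pad.
Only numpy, scipy, OpenCV 4.12 (cv2) and the standard library are available. Lean on these libraries where they do the work, as an engineer would, in place of code of your own. Each camera call takes 0.05 s, during which the arm holds its last target. There are 200 camera calls.

## Working session

There is one attempt and no reset: what is moved stays moved. The work goes in short steps, Python scripts to look and compute and a tool call to move; the robot and the scene stay as the last step left them, time stands still between calls to the robot, and variables do not carry over. Pictures are saved under pics/ and viewed, at most 10 in all, crops included, and the job is handed in when it is done.

Besides the shell and the picture viewer there is one more tool, called by a JSON object that holds its "fn" and its "kwargs", one argument or row to a line. jog_arm: Moves the arm, as the interface text tells. Its arguments: {"type":"object","properties":{"rows":{"type":"array","items":{"type":"object","properties":{"turn":{"type":"array","items":{"type":"number"}},"linear":{"type":"array","items":{"type":"number"}},"claw":{"type":"number"}}}}},"required":["rows"]}

```bash
ls; mkdir -p pics
cat > h.py <<'E'
import numpy as np, cv2
from scipy.spatial.transform import Rotation as R
from rig import r
def Rq(q): return R.from_quat([q[1],q[2],q[3],q[0]]).as_matrix()
def cam(name):
    s=r.sense(); c=r.read_camera(name)
    if name=="wrist":
        T=np.eye(4);T[:3,:3]=Rq(s["tool_rot"]);T[:3,3]=s["position"]
        M=T@np.array(c["mount"])
    else:
        M=np.eye(4);M[:3,:3]=Rq(c["orientation"]);M[:3,3]=c["xyz"]
    c["M"]=M; return c
def ray(c,u,v):
    K=np.array(c["camera_matrix"]);k=c["k1"]
    p=np.array([(u-K[0,2])/K[0,0],(v-K[1,2])/K[1,1]]);q=p.copy()
    for _ in range(20): q=p/(1+k*(q@q))
    return c["M"][:3,:3]@np.array([q[0],-q[1],-1.])
def at(c,u,v):  # by depth
    d=np.median(c["range_z"][int(v)-1:int(v)+2,int(u)-1:int(u)+2])
    return c["M"][:3,3]+d*ray(c,u,v)
def plane(c,u,v,z):
    o=c["M"][:3,3];d=ray(c,u,v);return o+d*(z-o[2])/d[2]
def cloud(c):
    K=np.array(c["camera_matrix"]);k=c["k1"]
    v,u=np.mgrid[:480,:640];px=(u-K[0,2])/K[0,0];py=(v-K[1,2])/K[1,1];x,y=px.copy(),py.copy()
    for _ in range(20):
        f=1+k*(x*x+y*y);x,y=px/f,py/f
    d=c["range_z"];P=np.stack([x*d,-y*d,-d],-1)
    return P@c["M"][:3,:3].T+c["M"][:3,3]
def project(c,P):
    K=np.array(c["camera_matrix"]);p=c["M"][:3,:3].T@(np.array(P)-c["M"][:3,3]);x,y=p[0]/-p[2],-p[1]/-p[2]
    f=1+c["k1"]*(x*x+y*y);return K[0,0]*x*f+K[0,2],K[1,1]*y*f+K[1,2]
E
python3 - <<'E'
from h import *
import pickle
for n in("top","side"):
    c=cam(n);cv2.imwrite(f"pics/{n}0.png",c["pixels"]);pickle.dump(c,open(n+".pkl","wb"))
    print(n,c["M"].round(3).tolist(),c["camera_matrix"],c["k1"])
print(r.sense())
E
```

```text
pics
top [[-0.008, 0.999, -0.041, 439.441], [-1.0, -0.009, -0.022, -21.832], [-0.023, 0.04, 0.999, 1180.541], [0.0, 0.0, 0.0, 1.0]] [[460.47469747   0.         329.01203413]
 [  0.         460.47469747 241.95908837]
 [  0.           0.           1.        ]] -0.023157560568324843
side [[0.856, 0.335, -0.392, -76.56], [-0.516, 0.554, -0.653, -960.048], [-0.001, 0.762, 0.648, 1046.005], [0.0, 0.0, 0.0, 1.0]] [[503.84980881   0.         323.14250151]
 [  0.         503.84980881 231.71867983]
 [  0.           0.           1.        ]] -0.044083626553758484
{'time_s': 0.1, 'qpos': array([ 1.04447563e+00,  4.94075546e-01,  1.34606682e+00,  5.28842542e-07,
        1.30251263e+00, -9.55159492e-02]), 'qd': array([-8.57155154e-05, -2.19393808e-03,  1.41028211e-04,  1.87828113e-04,
       -5.53417930e-04, -2.04365735e-04]), 'joint_efforts': array([ 1.21495032e-03, -8.83584023e+01, -3.84559608e+01, -4.57004226e-04,
        5.18856134e-03,  1.22910419e-04]), 'position': array([260.85280392, 567.62497307, 249.48896503]), 'tool_rot': array([-1.62744937e-04,  2.13740559e-01,  9.76890317e-01, -5.05623307e-04]), 'ft_force': array([-0.99031239,  0.51738464, -0.32385829]), 'moment': array([ 0.01827341, -0.00419684, -0.01737269]), 'grasp_force': 0.0, 'finger_gap': 85.56682579550348}
```

View pics/top0.png

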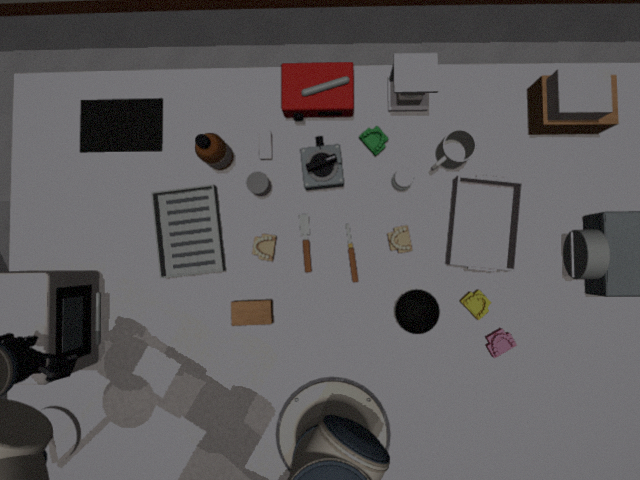

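View pics/side0.png

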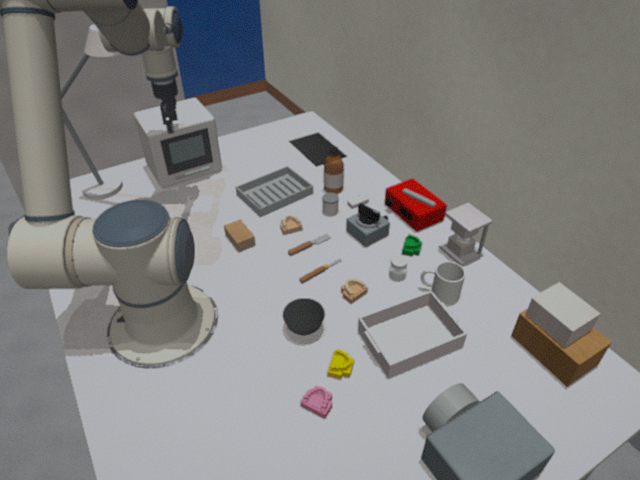

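The top view is laid out with up = +x and left = +y:
- **Isolator:** (322,165), with the bar pointing up-right.
- **Casts:** (264,247) and (400,239).
- **Spatula:** (306,243).
- **Knife:** (351,255).
- **Tray:** (188,231).
- **White box:** (484,224).

The side view shows the same layout. The green, yellow and pink casts are the look-alikes.

Run:
```python
from h import *
import pickle
c=pickle.load(open("top.pkl","rb"));s=pickle.load(open("side.pkl","rb"))
im=cv2.convertScaleAbs(c["pixels"],alpha=1.5)
a=cv2.resize(im[195:290,240:370],None,fx=6,fy=6,interpolation=cv2.INTER_CUBIC)
cv2.imwrite("pics/topcrop.png",a)
b=cv2.resize(im[125:275,290:425],None,fx=4,fy=4,interpolation=cv2.INTER_CUBIC);cv2.imwrite("pics/topcrop2.png",b)
def blob(P,m,name,zlo,zhi):
    Q=P[m&(P[...,2]>zlo)&(P[...,2]<zhi)]
    if len(Q)<5: print(name,len(Q));return
    (x,y),(w,h),ang=cv2.minAreaRect(Q[:,:2].astype(np.float32))
    print(name,len(Q),"rect",round(x),round(y),round(w),round(h),"ang",round(ang,1),"mean",Q.mean(0).round(1),"z95",np.percentile(Q[:,2],[5,50,95]).round(1))
for n,C,boxes in (("top",c,dict(castL=(245,230,283,266),castR=(382,222,418,258),spat=(295,208,318,276),knife=(342,220,362,286),tray=(145,180,230,282),box=(440,170,528,280),iso=(298,140,348,192),tub=(245,168,273,198),jar=(390,165,418,192))),
                  ("side",s,dict(castL=(276,210,306,240),castR=(336,272,372,306),spat=(284,230,333,258),knife=(296,255,344,286)))):
    P=cloud(C);
    for k,(u0,v0,u1,v1) in boxes.items():
        m=np.zeros((480,640),bool);m[v0:v1,u0:u1]=True
        blob(P,m,n+" "+k,5,200)
        if k=="iso": blob(P,m,"bar",80,130)
        if k=="tray": blob(P,m,"rim",25,45)
        if k=="box": blob(P,m,"rim",45,65)
    # orange/peach by colour
    hsv=cv2.cvtColor(C["pixels"],cv2.COLOR_BGR2HSV)
    for k,(u0,v0,u1,v1) in boxes.items():
        if k in("castL","castR","spat","knife"):
            m=np.zeros((480,640),bool);m[v0:v1,u0:u1]=True
            m&=hsv[...,1]>60
            blob(P,m,n+" col "+k,-20,60)
    print("table",np.median(P[...,2][(P[...,2]>-20)&(P[...,2]<20)]))
```

```text
top castL 546 rect 476 173 90 87 ang 89.6 mean [477.4 166.2  25.7] z95 [ 7.2 24.3 38.7]
top castR 546 rect 492 -175 89 89 ang 89.5 mean [ 492.4 -172.    26.3] z95 [ 7.1 25.1 39. ]
top spat 442 rect 490 63 57 169 ang 89.6 mean [488.4  62.6  11.7] z95 [ 5.4 12.  18.2]
top knife 324 rect 460 -54 46 166 ang 89.4 mean [449.8 -54.2  12.2] z95 [ 5.7 13.  17.3]
top tray 3826 rect 521 372 262 220 ang 0.2 mean [519.5 367.3  13.3] z95 [ 5.2  7.5 36.7]
rim 759 rect 518 363 219 165 ang 6.5 mean [523.4 369.3  34. ] z95 [26.4 35.  39.1]
top box 4776 rect 529 -390 223 278 ang 89.3 mean [ 531.1 -387.3   21.3] z95 [ 5.3  8.6 56.3]
rim 1064 rect 529 -381 164 232 ang 83.5 mean [ 531.7 -385.    53.8] z95 [47.  54.2 58.4]
top iso 1774 rect 684 20 126 133 ang 89.7 mean [670.8  18.7  61.7] z95 [ 26.2  58.  102.1]
bar 263 rect 673 19 17 75 ang 19.7 mean [671.7  18.5  99.3] z95 [ 85.4 101.  104.5]
top tub 474 rect 644 185 81 64 ang 10.3 mean [631.6 176.7  51.8] z95 [ 7.1 58.3 62.2]
top jar 398 rect 644 -182 61 61 ang 68.3 mean [ 637.1 -176.1   51.2] z95 [14.7 59.6 63.8]
top col castL 330 rect 476 169 53 63 an
[... 413 characters left out ...]
9  21.9] z95 [ 7.6 21.  35. ]
side castR 435 rect 488 -168 67 75 ang 11.1 mean [ 488.9 -182.4   22.8] z95 [ 8.4 22.3 35.9]
side spat 199 rect 488 91 108 145 ang 83.6 mean [464.6  69.4  10.6] z95 [ 5.5 11.1 15.9]
side knife 178 rect 445 -68 117 133 ang 60.0 mean [436.  -59.7  10.4] z95 [ 5.5 10.8 14.4]
side col castL 239 rect 474 163 50 62 ang 83.3 mean [473.1 155.9  18.3] z95 [ 5.3 19.5 29.8]
side col castR 363 rect 488 -178 63 55 ang 13.1 mean [ 487.1 -185.1   20.7] z95 [ 6.3 21.3 33.4]
side col spat 158 rect 449 99 81 105 ang 4.2 mean [452.6  76.2  10.5] z95 [ 3.5 11.4 15.8]
side col knife 148 rect 434 -60 96 19 ang 5.2 mean [430.7 -60.3  10.4] z95 [ 4.5 10.9 14.5]
table -1.634455800615001
```

View pics/topcrop.png

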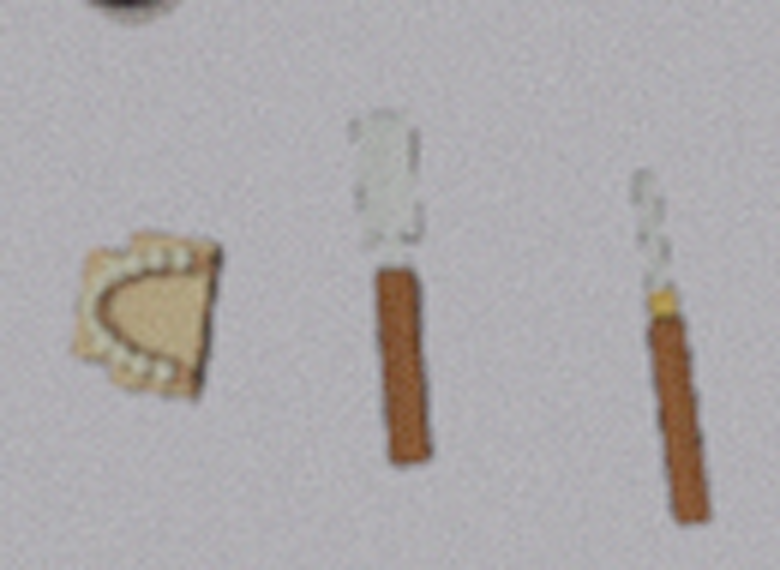

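View pics/topcrop2.png

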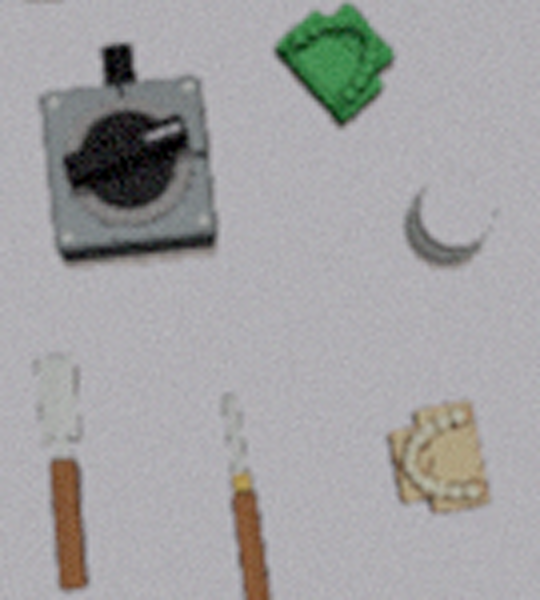

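Measured from the top cloud, with heights that agree with the text:
- Bar at (673,19), yaw about -70°, top at 101.
- Casts at (476,169) and (491,-171).
- Knife handle at (435,-54) and spatula handle at (453,62).

Next I fly to a hover over the isolator.

```bash
cat >> h.py <<'E'
def to(x,y,z,yaw,s=None):
    "deltas to bring TCP to x,y,z with tool y at yaw (deg), tool straight down"
    s=s or r.sense();T=Rq(s["tool_rot"]);d=np.array([x,y,z])-s["position"]
    yy=np.degrees(np.arctan2(T[1,1],T[0,1]));t=(yy-yaw+90)%180-90
    T2=T@R.from_euler("z",t,degrees=True).as_matrix()
    print("t",round(s["time_s"],2),"pos",s["position"].round(1),"yaw",round(yy,1),"tilt",T[:,2].round(3),"gap",round(s["finger_gap"],1),"q6",s["qpos"][5].round(2))
    print("  before-turn lin",(T.T@d).round(1),"turn",round(t,1),"after-turn lin",(T2.T@d).round(1))
E
echo ok
```

```text
ok
```

{"fn": "jog_arm", "kwargs": {
  "rows": [
    {"linear": [-0.03,-0.016,-0.03],"turn": [0,0,0],"claw": 0},
    {"linear": [-0.053,-0.029,0],"turn": [0,0,0],"claw": 0},
    {"linear": [-0.053,-0.029,0],"turn": [0,0,0],"claw": 0},
    {"linear": [-0.053,-0.029,0],"turn": [0,0,0],"claw": 0},
    {"linear": [-0.053,-0.029,0],"turn": [0,0,0],"claw": 0},
    {"linear": [-0.053,-0.029,0],"turn": [0,0,0],"claw": 0},
    {"linear": [-0.053,-0.029,0],"turn": [0,0,0],"claw": 0},
    {"linear": [-0.053,-0.029,0],"turn": [0,0,0],"claw": 0},
    {"linear": [-0.053,-0.029,0],"turn": [0,0,0],"claw": 0},
    {"linear": [-0.053,-0.029,0],"turn": [0,0,0],"claw": 0}
  ]
}}

```text
time_s: 1.35
position: [606.8, 102.7, 279.7]
tool_rot: [-0.0, 0.214, 0.977, -0.0]
ft_force: [-0.2, 1.2, 0.3]
finger_gap: 85.8
grasp_force: 0.0
```

```bash
python3 -c "
from h import *
to(673,19,280,19.7)"
```

```text
t 1.35 pos [606.8 102.7 279.7] yaw 65.3 tilt [-0.  0. -1.] gap 85.8 q6 -1.07
  before-turn lin [-95.1 -48.4  -0.3] turn 45.6 after-turn lin [-101.1   34.1   -0.3]
```

{"fn": "jog_arm", "kwargs": {
  "rows": [
    {"linear": [-0.048,-0.024,0],"turn": [0,0,0],"claw": 0},
    {"linear": [-0.047,-0.024,0],"turn": [0,0,0],"claw": 0},
    {"linear": [0,0,0.02],"turn": [0,0,9.1],"claw": 0},
    {"linear": [0,0,0.02],"turn": [0,0,9.1],"claw": 0},
    {"linear": [0,0,0.02],"turn": [0,0,9.1],"claw": 0},
    {"linear": [0,0,0.01],"turn": [0,0,9.1],"claw": 0},
    {"linear": [0,0,0],"turn": [0,0,9.2],"claw": 0},
    {"linear": [0,0,0],"turn": [0,0,0],"claw": 0}
  ]
}}

```text
time_s: 2.35
position: [672.1, 21.2, 209.6]
tool_rot: [-0.0, 0.575, 0.818, -0.0]
ft_force: [0.3, 0.0, 0.4]
finger_gap: 85.7
grasp_force: 0.0
```

Run:
```python
from h import *
import pickle
c=cam("wrist");pickle.dump(c,open("w1.pkl","wb"));cv2.imwrite("pics/w1.png",c["pixels"])
P=cloud(c);to(673,19,92,19.7)
print(np.array(c["mount"]).round(2).tolist())
near=(abs(P[...,0]-673)<75)&(abs(P[...,1]-19)<75)
for n,lo,hi in(("bar",88,115),("boxtop",48,60)):
    Q=P[near&(P[...,2]>lo)&(P[...,2]<hi)]
    if len(Q)>5: print(n,len(Q),cv2.minAreaRect(Q[:,:2].astype(np.float32)),np.median(Q[:,2]))
```

```text
t 2.4 pos [672.2  21.2 209.8] yaw 19.9 tilt [-0.  0. -1.] gap 85.4 q6 -0.4
  before-turn lin [-2.400e+00  1.000e-01  1.178e+02] turn 0.2 after-turn lin [-2.400e+00  1.000e-01  1.178e+02]
[[-0.0, 0.97, 0.26, 65.24], [1.0, 0.0, 0.0, -1.03], [-0.0, 0.26, -0.97, -123.39], [0.0, 0.0, 0.0, 1.0]]
bar 3119 ((673.2125244140625, 21.112030029296875), (15.854796409606934, 75.41726684570312), 19.528160095214844) 100.23053722832145
boxtop 11154 ((673.4838256835938, 20.46346664428711), (100.17644500732422, 100.47612762451172), 5.6348419189453125) 54.648956687069926
```

View pics/w1.png

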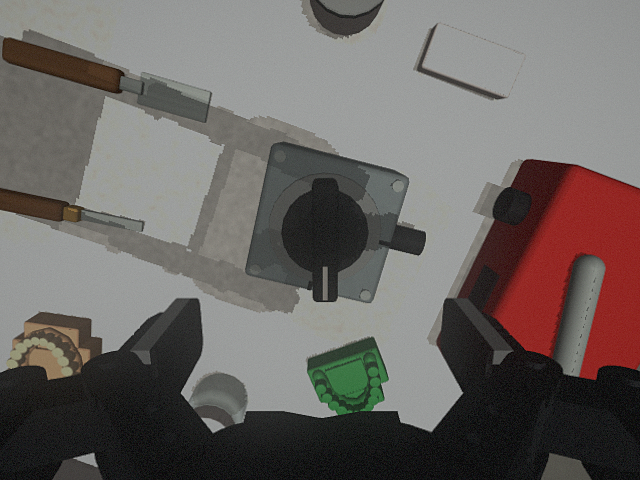

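The wrist view shows the bar upright in the image, (325,180)–(325,300), with its white end at the bottom. Bar and box centres agree to 0.7 mm at about (673.4,20.8). The bar yaw is 109.5° and the box 5.6°, so the turn is about 76° anticlockwise.

{"fn": "jog_arm", "kwargs": {
  "rows": [
    {"linear": [-0.001,0.001,0.04],"turn": [0,0,0],"claw": 0},
    {"linear": [0,0,0.04],"turn": [0,0,0],"claw": 0},
    {"linear": [0,0,0.03],"turn": [0,0,0],"claw": 0.3},
    {"linear": [0,0,0.008],"turn": [0,0,0.3],"claw": 0.6},
    {"linear": [0,0,0],"turn": [0,0,0],"claw": 1},
    {"linear": [0,0,0],"turn": [0,0,0],"claw": 1},
    {"linear": [0,0,0],"turn": [0,0,0],"claw": 1},
    {"linear": [0,0,0],"turn": [0,0,0],"claw": 1}
  ]
}}

```text
time_s: 3.4
position: [674.4, 20.6, 93.5]
tool_rot: [0.001, 0.578, 0.816, 0.001]
ft_force: [-0.8, 0.7, 7.1]
finger_gap: 14.9
grasp_force: 59.3
```

{"fn": "jog_arm", "kwargs": {
  "rows": [
    {"turn": [0,0,-9],"linear": [0,0,0],"claw": 1},
    {"turn": [0,0,-9],"linear": [0,0,0],"claw": 1},
    {"turn": [0,0,-9],"linear": [0,0,0],"claw": 1},
    {"turn": [0,0,-9],"linear": [0,0,0],"claw": 1},
    {"turn": [0,0,-9],"linear": [0,0,0],"claw": 1},
    {"turn": [0,0,-9],"linear": [0,0,0],"claw": 1},
    {"turn": [0,0,-9],"linear": [0,0,0],"claw": 1},
    {"turn": [0,0,-9],"linear": [0,0,0],"claw": 1},
    {"turn": [0,0,-3],"linear": [0,0,0],"claw": 1},
    {"turn": [0,0,0],"linear": [0,0,0],"claw": 1}
  ]
}}

```text
time_s: 4.65
position: [674.4, 20.6, 93.6]
tool_rot: [0.001, -0.039, 0.999, -0.0]
ft_force: [0.4, 0.6, 8.0]
finger_gap: 15.0
grasp_force: 59.5
```

```bash
python3 -c "
from h import *
to(673,20,92,95.6);print(r.sense()['moment'],r.sense()['ft_force'])"
```

```text
t 4.65 pos [674.4  20.6  93.6] yaw 94.5 tilt [ 0.003 -0.    -1.   ] gap 15.0 q6 -1.71
  before-turn lin [ 1.5 -0.5  1.6] turn -1.1 after-turn lin [ 1.5 -0.5  1.6]
[0.17939953 0.10639304 0.22511393] [0.40568303 0.58905621 8.00482222]
```

{"fn": "jog_arm", "kwargs": {
  "rows": [
    {"turn": [0,0,-1.5],"linear": [0,0,0],"claw": 1},
    {"turn": [0,0,-1],"linear": [0,0,0],"claw": 1},
    {"turn": [0,0,0],"linear": [0,0,0],"claw": 1}
  ]
}}

```text
time_s: 5.03
position: [674.4, 20.6, 93.5]
tool_rot: [0.001, -0.06, 0.998, 0.0]
ft_force: [-1.1, -0.1, 7.7]
finger_gap: 15.2
grasp_force: 60.2
```

```bash
python3 -c "
from h import *
to(673,20,92,95.6);print(r.sense()['moment'],r.sense()['ft_force'])"
```

```text
t 5.03 pos [674.4  20.6  93.5] yaw 96.9 tilt [ 0.003  0.    -1.   ] gap 15.2 q6 -1.75
  before-turn lin [ 1.5 -0.5  1.5] turn 1.3 after-turn lin [ 1.5 -0.5  1.5]
[ 0.1612475   0.09842733 -1.00596241] [-1.13793    -0.10601059  7.7254867 ]
```

Moment about z has jumped to -1.0 N m, so the handle is on its stop. I release, rise and check.

{"fn": "jog_arm", "kwargs": {
  "rows": [
    {"claw": 0.4,"linear": [0,0,0],"turn": [0,0,0]},
    {"claw": 0.2,"linear": [0,0,0],"turn": [0,0,0]},
    {"claw": 0,"linear": [0,0,0],"turn": [0,0,0]},
    {"claw": 0,"linear": [0,0,-0.02],"turn": [0,0,0]},
    {"claw": 0,"linear": [0,0,-0.05],"turn": [0,0,0]},
    {"claw": 0,"linear": [0,0,-0.055],"turn": [0,0,0]},
    {"claw": 0,"linear": [0.04,0,-0.02],"turn": [0,0,0]},
    {"claw": 0,"linear": [0.02,0,0],"turn": [0,0,0]}
  ]
}}

```text
time_s: 6.02
position: [613.3, 13.2, 239.0]
tool_rot: [0.001, -0.06, 0.998, -0.0]
ft_force: [0.5, -0.5, 0.5]
finger_gap: 85.7
grasp_force: 0.0
```

Run:
```python
from h import *
import pickle
c=cam("wrist");P=cloud(c)
near=(abs(P[...,0]-673)<75)&(abs(P[...,1]-19)<75)
for n,lo,hi in(("bar",88,115),("boxtop",48,60)):
    Q=P[near&(P[...,2]>lo)&(P[...,2]<hi)]
    if len(Q)>5: print(n,len(Q),cv2.minAreaRect(Q[:,:2].astype(np.float32)),np.median(Q[:,2]))
to(486,64,250,94.3)
```

```text
bar 2196 ((672.66162109375, 20.442100524902344), (75.70632934570312, 16.036884307861328), 5.7470245361328125) 100.19684811747248
boxtop 8227 ((672.56494140625, 20.388431549072266), (99.5593490600586, 100.13477325439453), 5.733246803283691) 54.5951944027658
t 6.08 pos [611.1  13.2 238. ] yaw 96.9 tilt [-0. -0. -1.] gap 85.5 q6 -1.77
  before-turn lin [118.1  65.5 -11.9] turn 2.6 after-turn lin [120.9  60.1 -11.9]
```

Handle is home: bar yaw 5.75° against box 5.73°. Next is one wrist look covering all four objects.

{"fn": "jog_arm", "kwargs": {
  "rows": [
    {"linear": [0.04,0.002,-0.01],"turn": [0,0,0.7],"claw": 0},
    {"linear": [0.055,0.002,-0.01],"turn": [0,0,0.7],"claw": 0},
    {"linear": [0.04,0.002,0],"turn": [0,0,0.6],"claw": 0},
    {"linear": [0.026,0,0],"turn": [0,0,0.6],"claw": 0},
    {"linear": [0,0,0],"turn": [0,0,0],"claw": 0}
  ]
}}

```text
time_s: 6.7
position: [451.9, 2.5, 257.2]
tool_rot: [-0.0, -0.038, 0.999, 0.0]
ft_force: [0.8, -0.0, 0.3]
finger_gap: 85.6
grasp_force: 0.0
```

Run:
```python
from h import *
import pickle
c=cam("wrist");pickle.dump(c,open("w2.pkl","wb"));cv2.imwrite("pics/w2.png",c["pixels"]);P=cloud(c)
hsv=cv2.cvtColor(c["pixels"],cv2.COLOR_BGR2HSV)
for n,x,y,w,lo,hi,sat in(("knife hdl",435,-54,60,9,30,100),("spat hdl",453,62,60,9,30,100),("knife all",460,-54,52,3,30,0),("spat all",490,63,52,3,30,0),("castA base",476,169,60,14,45,40),("castB",491,-171,60,14,45,40)):
    m=(abs(P[...,0]-x)<w*1.6)&(abs(P[...,1]-y)<min(w,50))&(P[...,2]>lo)&(P[...,2]<hi)&(hsv[...,1]>=sat)
    Q=P[m]
    if len(Q)>5:
        b=cv2.minAreaRect(Q[:,:2].astype(np.float32));print(n,len(Q),np.round(b[0],1),np.round(b[1],1),round(b[2],1),np.percentile(Q[:,2],[5,50,95]).round(1))
to(486,64,20,94)
```

```text
knife hdl 1411 [433.3 -54.4] [98.2 15.8] 6.8 [11.1 13.2 14.5]
spat hdl 1206 [451.1  61.7] [82.2 16.6] 4.2 [12.9 14.3 15.6]
knife all 2346 [457.8 -51.1] [149.5  16.5] 7.3 [ 4.7 12.7 14.4]
spat all 3053 [483.7  64.6] [149.4  24.1] 4.2 [ 4.5 12.  15.2]
castA base 3832 [475.3 170.3] [55.5 66.2] 81.6 [19.3 22.4 36.4]
castB 3700 [ 489.8 -172.1] [65.9 54.1] 10.1 [18.9 24.3 36.3]
t 6.75 pos [453.2   2.5 257.2] yaw 94.3 tilt [ 0.001 -0.    -1.   ] gap 85.6 q6 -1.77
  before-turn lin [-37.2  58.9 237.3] turn 0.3 after-turn lin [-36.8  59.1 237.3]
```

View pics/w2.png

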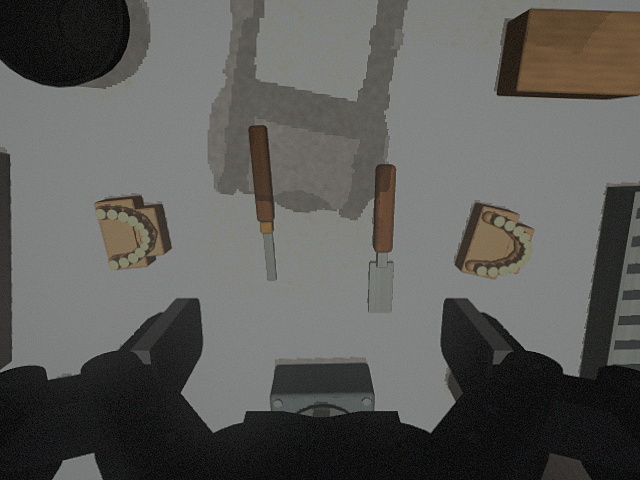

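The picture shows:
- **Knife:** butt (259,128) to tip (271,278).
- **Spatula:** butt (386,167) to tip (381,310).
- **Casts:** horseshoe at (135,232) and the other at (497,240), both upright on the bench.

Heights and sizes match the text. I take the spatula first.

{"fn": "jog_arm", "kwargs": {
  "rows": [
    {"linear": [-0.016,0.03,0.02],"turn": [0,0,0],"claw": 0},
    {"linear": [-0.016,0.03,0.03],"turn": [0,0,0],"claw": 0.2},
    {"linear": [0,0,0.05],"turn": [0,0,0],"claw": 0.3},
    {"linear": [0,0,0.05],"turn": [0,0,0],"claw": 0.3},
    {"linear": [0,0,0.04],"turn": [0,0,0],"claw": 0.3},
    {"linear": [0,0,0.03],"turn": [0,0,0],"claw": 0.3},
    {"linear": [0,0,0.01],"turn": [0,0,0],"claw": 0.3},
    {"linear": [0,0,0],"turn": [0,0,0],"claw": 0.3}
  ]
}}

```text
time_s: 7.75
position: [481.1, 64.8, 26.8]
tool_rot: [-0.0, -0.038, 0.999, -0.0]
ft_force: [-0.4, -0.3, 0.4]
finger_gap: 59.9
grasp_force: 0.0
```

```bash
python3 -c "
from h import *
to(480.5,64.4,21.5,94.2);print(r.sense()['ft_force'])"
```

```text
t 7.75 pos [481.1  64.8  26.8] yaw 94.3 tilt [-0. -0. -1.] gap 59.9 q6 -1.64
  before-turn lin [ 0.6 -0.4  5.3] turn 0.1 after-turn lin [ 0.6 -0.4  5.3]
[-0.44670539 -0.29142078  0.39660581]
```

{"fn": "jog_arm", "kwargs": {
  "rows": [
    {"linear": [0,0,0.005],"turn": [0,0,0],"claw": 0.6},
    {"linear": [0,0,0],"turn": [0,0,0],"claw": 1},
    {"linear": [0,0,0],"turn": [0,0,0],"claw": 1},
    {"linear": [0,0,0],"turn": [0,0,0],"claw": 1},
    {"linear": [0,0,0],"turn": [0,0,0],"claw": 1},
    {"linear": [0,0,-0.01],"turn": [0,0,0],"claw": 1},
    {"linear": [0,0,-0.03],"turn": [0,0,0],"claw": 1},
    {"linear": [0,0,-0.05],"turn": [0,0,0],"claw": 1},
    {"linear": [0,0,-0.04],"turn": [0,0,0],"claw": 1},
    {"linear": [0,0,0],"turn": [0,0,0],"claw": 1}
  ]
}}

```text
time_s: 9.0
position: [482.0, 64.8, 155.3]
tool_rot: [0.003, -0.038, 0.999, -0.0]
ft_force: [-0.4, -0.5, -0.4]
finger_gap: 15.9
grasp_force: 59.1
```

{"fn": "jog_arm", "kwargs": {
  "rows": [
    {"linear": [-0.01,0.03,0],"turn": [0,0,0],"claw": 1},
    {"linear": [-0.01,0.045,0],"turn": [0,0,0],"claw": 1},
    {"linear": [-0.01,0.045,0],"turn": [0,0,0],"claw": 1},
    {"linear": [-0.01,0.045,0],"turn": [0,0,0],"claw": 1},
    {"linear": [-0.01,0.045,0],"turn": [0,0,0],"claw": 1},
    {"linear": [-0.01,0.045,0],"turn": [0,0,0],"claw": 1},
    {"linear": [0,0.03,0],"turn": [0,0,0],"claw": 1},
    {"linear": [0,0,0],"turn": [0,0,0],"claw": 1}
  ]
}}

```text
time_s: 10.0
position: [518.2, 355.0, 151.1]
tool_rot: [-0.0, -0.039, 0.999, -0.0]
ft_force: [1.0, -0.7, -1.1]
finger_gap: 16.1
grasp_force: 59.1
```

Run:
```python
from h import *
import pickle
c=cam("wrist");pickle.dump(c,open("w3.pkl","wb"));cv2.imwrite("pics/w3.png",c["pixels"]);P=cloud(c)
m=(abs(P[...,0]-518)<140)&(abs(P[...,1]-363)<110)&(P[...,2]>28)&(P[...,2]<42);Q=P[m]
print(len(Q),cv2.minAreaRect(Q[:,:2].astype(np.float32)),np.median(Q[:,2]))
t=pickle.load(open("top.pkl","rb"));P=cloud(t)
for lo,hi,x,y in((28,42,518,363),(50,60,529,-382)):
    Q=P[(abs(P[...,0]-x)<140)&(abs(P[...,1]-y)<100)&(P[...,2]>lo)&(P[...,2]<hi)]
    print("top",cv2.minAreaRect(Q[:,:2].astype(np.float32)))
to(515,330,26,96)
```

```text
8659 ((515.7166748046875, 363.02587890625), (220.70327758789062, 161.4003448486328), 6.418029308319092) 34.15407586423362
top ((517.557861328125, 362.57891845703125), (218.59397888183594, 164.74014282226562), 6.462013244628906)
top ((529.149658203125, -381.20281982421875), (163.70191955566406, 232.22174072265625), 83.47423553466797)
t 10.05 pos [518.3 353.7 151.1] yaw 94.4 tilt [-0.001 -0.001 -1.   ] gap 16.1 q6 -1.14
  before-turn lin [  4.9 -23.3 125.2] turn -1.6 after-turn lin [  5.6 -23.2 125.2]
```

View pics/w3.png

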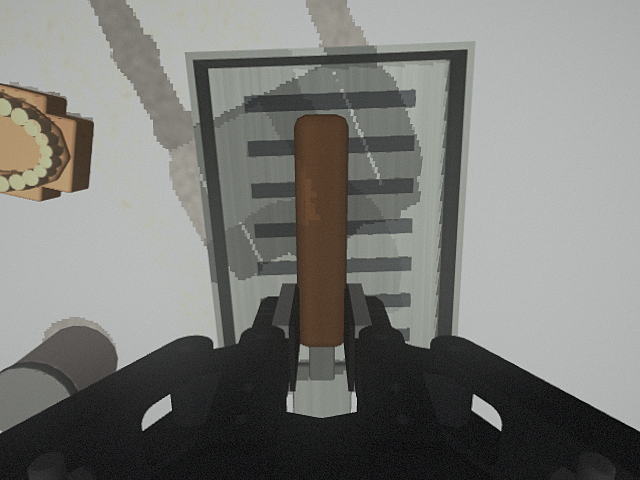

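The spatula is held straight over the tray, handle (320,120)–(320,345). Tray rim centre is (516,363) at yaw 6.4°, rim height 34. I place it on the tray's +y half.

{"fn": "jog_arm", "kwargs": {
  "rows": [
    {"linear": [0.003,0.022,0],"turn": [0,0,0],"claw": 1},
    {"linear": [0.003,0.022,0.01],"turn": [0,0,0],"claw": 1},
    {"linear": [0,0,0.03],"turn": [0,0,-2],"claw": 1},
    {"linear": [0,0,0.03],"turn": [0,0,0],"claw": 1},
    {"linear": [0,0,0.03],"turn": [0,0,0],"claw": 1},
    {"linear": [0,0,0.015],"turn": [0,0,0],"claw": 1},
    {"linear": [0,0,0.005],"turn": [0,0,0],"claw": 1},
    {"linear": [0,0,0],"turn": [0,0,0],"claw": 1}
  ]
}}

```text
time_s: 11.05
position: [509.9, 397.2, 32.3]
tool_rot: [0.0, -0.055, 0.998, 0.0]
ft_force: [-0.3, 0.8, -0.3]
finger_gap: 16.3
grasp_force: 59.1
```

```bash
python3 -c "
from h import *
to(509,397.5,26,96.4);print(r.sense()['ft_force'])"
```

```text
t 11.05 pos [509.9 397.2  32.3] yaw 96.3 tilt [ 0.  0. -1.] gap 16.3 q6 -1.11
  before-turn lin [0.9 0.4 6.3] turn -0.1 after-turn lin [0.9 0.4 6.3]
[-0.26816442  0.75183357 -0.30808855]
```

{"fn": "jog_arm", "kwargs": {
  "rows": [
    {"linear": [0,0,0.004],"turn": [0,0,0],"claw": 1},
    {"linear": [0,0,0.002],"turn": [0,0,0],"claw": 1},
    {"linear": [0,0,0],"turn": [0,0,0],"claw": 0.8},
    {"linear": [0,0,0],"turn": [0,0,0],"claw": 0.6},
    {"linear": [0,0,0],"turn": [0,0,0],"claw": 0.6},
    {"linear": [0,0,-0.02],"turn": [0,0,0],"claw": 0.6},
    {"linear": [0,0,-0.05],"turn": [0,0,0],"claw": 0.6},
    {"linear": [0,0,-0.05],"turn": [0,0,0],"claw": 0.4},
    {"linear": [0,0,-0.03],"turn": [0,0,0],"claw": 0.3},
    {"linear": [0,0,0],"turn": [0,0,0],"claw": 0.3}
  ]
}}

```text
time_s: 12.3
position: [510.9, 397.6, 180.1]
tool_rot: [0.003, -0.055, 0.998, 0.001]
ft_force: [-0.4, 0.6, -0.2]
finger_gap: 59.7
grasp_force: 0.0
```

Run:
```python
from h import *
c=cam("wrist");P=cloud(c);hsv=cv2.cvtColor(c["pixels"],cv2.COLOR_BGR2HSV)
Q=P[(abs(P[...,0]-500)<120)&(abs(P[...,1]-395)<40)&(P[...,2]>10)&(P[...,2]<26)&(hsv[...,1]>100)]
print(len(Q),cv2.minAreaRect(Q[:,:2].astype(np.float32)),np.median(Q[:,2]))
to(452,-52,150,97.2)
```

```text
2261 ((479.9418029785156, 393.4542541503906), (81.99872589111328, 17.03241729736328), 5.897531509399414) 18.202616347986122
t 12.35 pos [510.1 397.2 178.1] yaw 96.3 tilt [ 0.003  0.002 -1.   ] gap 59.5 q6 -1.11
  before-turn lin [ 107.3 -440.1   27.2] turn -0.9 after-turn lin [ 114.  -438.4   27.2]
```

{"fn": "jog_arm", "kwargs": {
  "rows": [
    {"linear": [0.008,-0.03,0],"turn": [0,0,0],"claw": 0.3},
    {"linear": [0.012,-0.05,0],"turn": [0,0,0],"claw": 0.3},
    {"linear": [0.012,-0.05,0],"turn": [0,0,0],"claw": 0.3},
    {"linear": [0.012,-0.05,0],"turn": [0,0,0],"claw": 0.3},
    {"linear": [0.012,-0.05,0],"turn": [0,0,0],"claw": 0.3},
    {"linear": [0.012,-0.05,0],"turn": [0,0,0],"claw": 0.3},
    {"linear": [0.012,-0.05,0],"turn": [0,0,0],"claw": 0.3},
    {"linear": [0.012,-0.05,0],"turn": [0,0,0],"claw": 0.3},
    {"linear": [0.01,-0.04,0.03],"turn": [0,0,0],"claw": 0.3},
    {"linear": [0.005,-0.02,0.04],"turn": [0,0,-0.9],"claw": 0.3}
  ]
}}

```text
time_s: 13.6
position: [451.6, -54.2, 105.5]
tool_rot: [0.001, -0.062, 0.998, -0.0]
ft_force: [0.4, 0.0, -1.4]
finger_gap: 59.8
grasp_force: 0.0
```

{"fn": "jog_arm", "kwargs": {
  "rows": [
    {"linear": [0,0,0.03],"turn": [0,0,0],"claw": 0.3},
    {"linear": [0,0,0],"turn": [0,0,0],"claw": 0.3}
  ]
}}

```text
time_s: 13.85
position: [450.1, -52.1, 74.4]
tool_rot: [-0.002, -0.063, 0.998, 0.001]
ft_force: [-0.7, 0.7, 0.9]
finger_gap: 59.9
grasp_force: 0.0
```

Run:
```python
from h import *
to(452.8,-51.8,21.5,97.2)
```

```text
t 13.85 pos [450.1 -52.1  74.4] yaw 97.2 tilt [-0.005  0.001 -1.   ] gap 59.9 q6 -1.94
  before-turn lin [-2.9 -0.1 52.9] turn -0.0 after-turn lin [-2.9 -0.1 52.9]
```

{"fn": "jog_arm", "kwargs": {
  "rows": [
    {"linear": [-0.002,0,0.03],"turn": [0,0,0],"claw": 0.3},
    {"linear": [0,0,0.015],"turn": [0,0,0],"claw": 0.3},
    {"linear": [0,0,0.004],"turn": [0,0,0],"claw": 0.4},
    {"linear": [0,0,0],"turn": [0,0,0],"claw": 0.5},
    {"linear": [0,0,0],"turn": [0,0,0],"claw": 0.5}
  ]
}}

```text
time_s: 14.48
position: [454.2, -52.0, 27.8]
tool_rot: [0.001, -0.063, 0.998, -0.0]
ft_force: [-0.5, -0.1, 0.7]
finger_gap: 42.5
grasp_force: 0.0
```

{"fn": "jog_arm", "kwargs": {
  "rows": [
    {"linear": [0,0,0.006],"turn": [0,0,0],"claw": 0.6},
    {"linear": [0,0,0],"turn": [0,0,0],"claw": 1},
    {"linear": [0,0,0],"turn": [0,0,0],"claw": 1},
    {"linear": [0,0,0],"turn": [0,0,0],"claw": 1},
    {"linear": [0,0,0],"turn": [0,0,0],"claw": 1},
    {"linear": [0,0,-0.01],"turn": [0,0,0],"claw": 1},
    {"linear": [0,0,-0.03],"turn": [0,0,0],"claw": 1},
    {"linear": [0,0,-0.05],"turn": [0,0,0],"claw": 1},
    {"linear": [0,0,-0.04],"turn": [0,0,0.8],"claw": 1},
    {"linear": [0,0,0],"turn": [0,0,0],"claw": 1}
  ]
}}

```text
time_s: 15.72
position: [455.2, -52.3, 154.0]
tool_rot: [0.003, -0.056, 0.998, -0.001]
ft_force: [-0.6, -0.5, -1.1]
finger_gap: 14.3
grasp_force: 58.6
```

{"fn": "jog_arm", "kwargs": {
  "rows": [
    {"linear": [-0.01,0.03,0],"turn": [0,0,0],"claw": 1},
    {"linear": [-0.015,0.05,0],"turn": [0,0,0],"claw": 1},
    {"linear": [-0.015,0.05,0],"turn": [0,0,0],"claw": 1},
    {"linear": [-0.015,0.05,0],"turn": [0,0,0],"claw": 1},
    {"linear": [-0.015,0.05,0],"turn": [0,0,0],"claw": 1},
    {"linear": [-0.015,0.05,0],"turn": [0,0,0],"claw": 1},
    {"linear": [-0.015,0.05,0],"turn": [0,0,0],"claw": 1},
    {"linear": [-0.005,0.03,0],"turn": [0,0,0],"claw": 1},
    {"linear": [0,0.01,0],"turn": [0,0,0],"claw": 1},
    {"linear": [0,0,0],"turn": [0,0,0],"claw": 1}
  ]
}}

```text
time_s: 16.98
position: [516.2, 327.1, 150.4]
tool_rot: [-0.001, -0.056, 0.998, -0.0]
ft_force: [0.5, 0.0, -1.6]
finger_gap: 14.3
grasp_force: 58.7
```

Run:
```python
from h import *
to(516.3,327.8,27,96.4)
c=cam("wrist");P=cloud(c);hsv=cv2.cvtColor(c["pixels"],cv2.COLOR_BGR2HSV)
s=r.sense();p=s["position"]
Q=P[(abs(P[...,0]-p[0]+40)<80)&(abs(P[...,1]-p[1])<30)&(P[...,2]>60)&(P[...,2]<160)&(hsv[...,1]>100)]
print(p,len(Q),cv2.minAreaRect(Q[:,:2].astype(np.float32)),np.median(Q[:,2]))
```

```text
t 16.98 pos [516.2 327.1 150.4] yaw 96.5 tilt [-0.001 -0.001 -1.   ] gap 14.3 q6 -1.22
  before-turn lin [ -0.4   0.8 123.4] turn 0.1 after-turn lin [ -0.4   0.8 123.4]
[516.33671582 326.53457856 150.56825955] 11056 ((495.71490478515625, 324.5613708496094), (99.4487075805664, 15.73259162902832), 6.416204452514648) 142.58824246328624
```

{"fn": "jog_arm", "kwargs": {
  "rows": [
    {"linear": [0,0.001,0.03],"turn": [0,0,0],"claw": 1},
    {"linear": [0,0,0.04],"turn": [0,0,0],"claw": 1},
    {"linear": [0,0,0.03],"turn": [0,0,0],"claw": 1},
    {"linear": [0,0,0.015],"turn": [0,0,0],"claw": 1},
    {"linear": [0,0,0.005],"turn": [0,0,0],"claw": 1},
    {"linear": [0,0,0],"turn": [0,0,0],"claw": 1},
    {"linear": [0,0,0.002],"turn": [0,0,0],"claw": 1},
    {"linear": [0,0,0.002],"turn": [0,0,0],"claw": 1},
    {"linear": [0,0,0],"turn": [0,0,0],"claw": 1}
  ]
}}

```text
time_s: 18.15
position: [516.6, 328.5, 27.1]
tool_rot: [0.0, -0.056, 0.998, 0.0]
ft_force: [-0.6, 0.3, -0.9]
finger_gap: 14.3
grasp_force: 58.7
```

{"fn": "jog_arm", "kwargs": {
  "rows": [
    {"linear": [0,0,0],"turn": [0,0,0],"claw": 0.8},
    {"linear": [0,0,0],"turn": [0,0,0],"claw": 0.6},
    {"linear": [0,0,0],"turn": [0,0,0],"claw": 0.6},
    {"linear": [0,0,-0.02],"turn": [0,0,0],"claw": 0.6},
    {"linear": [0,0,-0.05],"turn": [0,0,0],"claw": 0.6},
    {"linear": [0,0,-0.05],"turn": [0,0,0],"claw": 0.3},
    {"linear": [0,0,-0.03],"turn": [0,0,0],"claw": 0},
    {"linear": [0,0,0],"turn": [0,0,0],"claw": 0}
  ]
}}

```text
time_s: 19.15
position: [517.7, 329.0, 179.5]
tool_rot: [0.002, -0.056, 0.998, 0.001]
ft_force: [0.3, -0.0, -0.8]
finger_gap: 85.0
grasp_force: 0.0
```

Run:
```python
from h import *
c=cam("wrist");P=cloud(c);hsv=cv2.cvtColor(c["pixels"],cv2.COLOR_BGR2HSV)
for y in(327,395):
    Q=P[(abs(P[...,0]-500)<120)&(abs(P[...,1]-y)<28)&(P[...,2]>10)&(P[...,2]<26)&(hsv[...,1]>100)]
    print(len(Q),cv2.minAreaRect(Q[:,:2].astype(np.float32)),np.median(Q[:,2]))
to(475.3,170.3,150,81.6)
```

```text
2382 ((496.34320068359375, 326.1572265625), (98.93951416015625, 15.233591079711914), 5.918911933898926) 17.133473242000207
2689 ((479.89373779296875, 393.016845703125), (82.31632995605469, 17.65015411376953), 6.628284931182861) 18.17537590285673
t 19.2 pos [516.9 328.6 177.8] yaw 96.4 tilt [ 0.002  0.001 -1.   ] gap 85.4 q6 -1.21
  before-turn lin [  59.1 -152.7   27.6] turn 14.8 after-turn lin [  18.1 -162.7   27.6]
```

Both tools lie in the tray. Now the left cast.

{"fn": "jog_arm", "kwargs": {
  "rows": [
    {"linear": [0.012,-0.03,0],"turn": [0,0,0],"claw": 0},
    {"linear": [0.018,-0.046,0],"turn": [0,0,0],"claw": 0},
    {"linear": [0.018,-0.046,0],"turn": [0,0,0],"claw": 0},
    {"linear": [0.011,-0.031,0.02],"turn": [0,0,0],"claw": 0},
    {"linear": [0,0,0.04],"turn": [0,0,7.4],"claw": 0},
    {"linear": [0,0,0.03],"turn": [0,0,7.4],"claw": 0},
    {"linear": [0,0,0.01],"turn": [0,0,0],"claw": 0},
    {"linear": [0,0,0],"turn": [0,0,0],"claw": 0}
  ]
}}

```text
time_s: 20.2
position: [474.6, 169.7, 76.5]
tool_rot: [-0.001, 0.072, 0.997, -0.0]
ft_force: [0.1, 0.4, 0.5]
finger_gap: 85.4
grasp_force: 0.0
```

Run:
```python
from h import *
to(475.3,170.3,18,81.6)
```

```text
t 20.2 pos [474.6 169.7  76.5] yaw 81.8 tilt [-0.002 -0.    -1.   ] gap 85.4 q6 -1.2
  before-turn lin [-0.7  0.7 58.5] turn 0.2 after-turn lin [-0.7  0.7 58.5]
```

{"fn": "jog_arm", "kwargs": {
  "rows": [
    {"linear": [-0.0005,0.0005,0.03],"turn": [0,0,0],"claw": 0},
    {"linear": [0,0,0.02],"turn": [0,0,0],"claw": 0},
    {"linear": [0,0,0.008],"turn": [0,0,0],"claw": 0},
    {"linear": [0,0,0],"turn": [0,0,0],"claw": 0.15},
    {"linear": [0,0,0],"turn": [0,0,0],"claw": 0.3},
    {"linear": [0,0,0],"turn": [0,0,0],"claw": 0.6},
    {"linear": [0,0,0],"turn": [0,0,0],"claw": 1},
    {"linear": [0,0,0],"turn": [0,0,0],"claw": 1}
  ]
}}

```text
time_s: 21.2
position: [476.2, 170.3, 20.1]
tool_rot: [0.001, 0.073, 0.997, 0.0]
ft_force: [-2.0, -0.2, 14.0]
finger_gap: 53.3
grasp_force: 61.4
```

{"fn": "jog_arm", "kwargs": {
  "rows": [
    {"linear": [0,0,-0.01],"turn": [0,0,0],"claw": 1},
    {"linear": [0,0,-0.03],"turn": [0,0,0],"claw": 1},
    {"linear": [0,0,-0.05],"turn": [0,0,0],"claw": 1},
    {"linear": [0,0,-0.05],"turn": [0,0,0],"claw": 1},
    {"linear": [-0.012,-0.036,0],"turn": [0,0,0],"claw": 1},
    {"linear": [-0.017,-0.05,0],"turn": [0,0,0],"claw": 1},
    {"linear": [-0.017,-0.05,0],"turn": [0,0,0],"claw": 1},
    {"linear": [-0.017,-0.05,0],"turn": [0,0,0],"claw": 1},
    {"linear": [-0.017,-0.05,0],"turn": [0,0,0],"claw": 1},
    {"linear": [-0.017,-0.05,0],"turn": [0,0,0],"claw": 1}
  ]
}}

```text
time_s: 22.45
position: [529.9, -128.6, 159.9]
tool_rot: [0.0, 0.073, 0.997, -0.0]
ft_force: [0.1, 0.3, -1.0]
finger_gap: 52.5
grasp_force: 64.1
```

{"fn": "jog_arm", "kwargs": {
  "rows": [
    {"linear": [-0.017,-0.05,0],"turn": [0,0,0],"claw": 1},
    {"linear": [-0.017,-0.05,0],"turn": [0,0,0],"claw": 1},
    {"linear": [-0.017,-0.05,0],"turn": [0,0,0],"claw": 1},
    {"linear": [-0.017,-0.05,0],"turn": [0,0,0],"claw": 1},
    {"linear": [-0.013,-0.04,0],"turn": [0,0,0],"claw": 1},
    {"linear": [-0.003,-0.01,0],"turn": [0,0,-1.9],"claw": 1},
    {"linear": [0,0,0],"turn": [0,0,0],"claw": 1},
    {"linear": [0,0,0],"turn": [0,0,0],"claw": 1}
  ]
}}

```text
time_s: 23.45
position: [576.4, -385.6, 159.4]
tool_rot: [-0.0, 0.057, 0.998, 0.0]
ft_force: [0.8, -0.5, -1.3]
finger_gap: 52.8
grasp_force: 64.1
```

Run:
```python
from h import *
import pickle
to(578.7,-386.9,25,83.5)
c=cam("wrist");cv2.imwrite("pics/w4.png",c["pixels"]);P=cloud(c);p=r.sense()["position"]
m=(abs(P[...,0]-529)<150)&(abs(P[...,1]+381)<115)
Q=P[m&(P[...,2]>48)&(P[...,2]<62)];print(len(Q),cv2.minAreaRect(Q[:,:2].astype(np.float32)),np.median(Q[:,2]))
Q=P[m&(P[...,2]>-5)&(P[...,2]<15)];print("floor",np.median(Q[:,2]))
```

```text
t 23.45 pos [ 576.4 -385.6  159.4] yaw 83.5 tilt [-0.  0. -1.] gap 52.8 q6 -2.13
  before-turn lin [ -2.4  -1.1 134.4] turn 0.0 after-turn lin [ -2.4  -1.1 134.4]
7997 ((535.4716186523438, -381.94873046875), (161.34698486328125, 182.55235290527344), 83.49021911621094) 54.181534009008175
floor 4.269527333341927
```

View pics/w4.png

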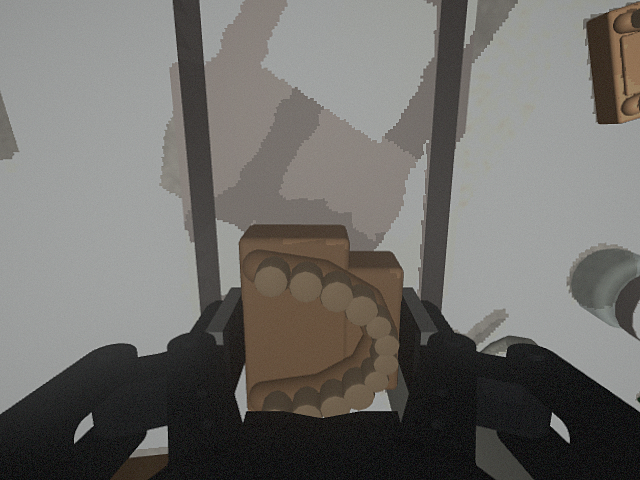

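The cast is held level with teeth up at (320,320), between the box's side walls at (200,150) and (445,150). I lower it.

{"fn": "jog_arm", "kwargs": {
  "rows": [
    {"linear": [-0.001,-0.001,0.03],"turn": [0,0,0],"claw": 1},
    {"linear": [0,0,0.04],"turn": [0,0,0],"claw": 1},
    {"linear": [0,0,0.03],"turn": [0,0,0],"claw": 1},
    {"linear": [0,0,0.02],"turn": [0,0,0],"claw": 1},
    {"linear": [0,0,0.008],"turn": [0,0,0],"claw": 1},
    {"linear": [0,0,0.003],"turn": [0,0,0],"claw": 1},
    {"linear": [0,0,0],"turn": [0,0,0],"claw": 1},
    {"linear": [0,0,0.001],"turn": [0,0,0],"claw": 1},
    {"linear": [0,0,0],"turn": [0,0,0],"claw": 1}
  ]
}}

```text
time_s: 24.62
position: [577.6, -387.7, 27.4]
tool_rot: [0.0, 0.057, 0.998, -0.0]
ft_force: [0.1, 0.1, -1.5]
finger_gap: 52.5
grasp_force: 64.1
```

{"fn": "jog_arm", "kwargs": {
  "rows": [
    {"linear": [0,0,0.001],"turn": [0,0,0],"claw": 1},
    {"linear": [0,0,0.001],"turn": [0,0,0],"claw": 1},
    {"linear": [0,0,0],"turn": [0,0,0],"claw": 1}
  ]
}}

```text
time_s: 25.0
position: [577.5, -387.6, 25.3]
tool_rot: [0.0, 0.057, 0.998, -0.0]
ft_force: [-2.5, 1.0, 5.1]
finger_gap: 52.8
grasp_force: 64.6
```

{"fn": "jog_arm", "kwargs": {
  "rows": [
    {"linear": [0,0,0],"turn": [0,0,0],"claw": 0.34},
    {"linear": [0,0,0],"turn": [0,0,0],"claw": 0.25},
    {"linear": [0,0,0],"turn": [0,0,0],"claw": 0.1},
    {"linear": [0,0,0],"turn": [0,0,0],"claw": 0.05},
    {"linear": [0,0,-0.01],"turn": [0,0,0],"claw": 0.05},
    {"linear": [0,0,-0.04],"turn": [0,0,0],"claw": 0.05},
    {"linear": [0,0,-0.05],"turn": [0,0,0],"claw": 0},
    {"linear": [0,0,-0.035],"turn": [0,0,0],"claw": 0},
    {"linear": [0,0,0],"turn": [0,0,0],"claw": 0}
  ]
}}

```text
time_s: 26.12
position: [578.8, -388.6, 164.0]
tool_rot: [0.002, 0.057, 0.998, -0.002]
ft_force: [-0.4, -0.1, -0.7]
finger_gap: 85.6
grasp_force: 0.0
```

Run:
```python
from h import *
c=cam("wrist");P=cloud(c);hsv=cv2.cvtColor(c["pixels"],cv2.COLOR_BGR2HSV)
for n,x,y,lo in(("A",578,-387,22),("B",490,-172,14)):
    Q=P[(abs(P[...,0]-x)<60)&(abs(P[...,1]-y)<55)&(P[...,2]>lo)&(P[...,2]<46)&(hsv[...,1]>40)]
    if len(Q)>9: print(n,len(Q),cv2.minAreaRect(Q[:,:2].astype(np.float32)),np.percentile(Q[:,2],[5,50,95]).round(1))
to(489.8,-172.1,80,100.1)
```

```text
A 6780 ((576.4124755859375, -387.6824035644531), (53.95523452758789, 65.85905456542969), 83.3924789428711) [25.3 27.2 41.4]
B 3641 ((493.78021240234375, -192.22476196289062), (65.77371978759766, 17.05445671081543), 9.37611198425293) [15.4 22.1 27.4]
t 26.18 pos [ 578.  -388.   161.9] yaw 83.5 tilt [ 0.002 -0.002 -1.   ] gap 85.3 q6 -2.13
  before-turn lin [112.2 204.7  81.3] turn -16.6 after-turn lin [ 49.1 228.2  81.3]
```

Cast A stands upright in the box (base top at 27, teeth at 41). Next is cast B.

{"fn": "jog_arm", "kwargs": {
  "rows": [
    {"linear": [0.017,0.03,0],"turn": [0,0,0],"claw": 0},
    {"linear": [0.026,0.048,0],"turn": [0,0,0],"claw": 0},
    {"linear": [0.026,0.048,0],"turn": [0,0,0],"claw": 0},
    {"linear": [0.026,0.048,0],"turn": [0,0,0],"claw": 0},
    {"linear": [0.017,0.031,0.02],"turn": [0,0,0],"claw": 0},
    {"linear": [0,0,0.03],"turn": [0,0,-8.3],"claw": 0},
    {"linear": [0,0,0.03],"turn": [0,0,-8.3],"claw": 0},
    {"linear": [0,0,0],"turn": [0,0,0],"claw": 0},
    {"linear": [0,0,0],"turn": [0,0,0],"claw": 0}
  ]
}}

```text
time_s: 27.3
position: [489.4, -171.3, 80.4]
tool_rot: [-0.0, -0.086, 0.996, 0.0]
ft_force: [0.4, -0.0, -0.3]
finger_gap: 85.5
grasp_force: 0.0
```

Run:
```python
from h import *
to(489.8,-172.1,19,100.1)
```

```text
t 27.3 pos [ 489.4 -171.3   80.4] yaw 99.9 tilt [-0.  0. -1.] gap 85.5 q6 -2.2
  before-turn lin [-0.3 -0.8 61.4] turn -0.2 after-turn lin [-0.3 -0.8 61.4]
```

{"fn": "jog_arm", "kwargs": {
  "rows": [
    {"linear": [0,-0.001,0.03],"turn": [0,0,0],"claw": 0},
    {"linear": [0,0,0.02],"turn": [0,0,0],"claw": 0},
    {"linear": [0,0,0.009],"turn": [0,0,-0.2],"claw": 0},
    {"linear": [0,0,0],"turn": [0,0,0],"claw": 0.15},
    {"linear": [0,0,0],"turn": [0,0,0],"claw": 0.3},
    {"linear": [0,0,0],"turn": [0,0,0],"claw": 0.6},
    {"linear": [0,0,0],"turn": [0,0,0],"claw": 1},
    {"linear": [0,0,0],"turn": [0,0,0],"claw": 1}
  ]
}}

```text
time_s: 28.3
position: [490.0, -172.5, 22.2]
tool_rot: [0.001, -0.09, 0.996, -0.0]
ft_force: [-1.9, -0.0, 14.3]
finger_gap: 52.7
grasp_force: 61.5
```

{"fn": "jog_arm", "kwargs": {
  "rows": [
    {"linear": [0,0,-0.01],"turn": [0,0,0],"claw": 1},
    {"linear": [0,0,-0.03],"turn": [0,0,0],"claw": 1},
    {"linear": [0,0,-0.05],"turn": [0,0,0],"claw": 1},
    {"linear": [0,0,-0.03],"turn": [0,0,0],"claw": 1},
    {"linear": [0.008,-0.033,0],"turn": [0,0,0],"claw": 1},
    {"linear": [0.012,-0.05,0],"turn": [0,0,0],"claw": 1},
    {"linear": [0.012,-0.05,0],"turn": [0,0,0],"claw": 1},
    {"linear": [0.01,-0.04,0],"turn": [0,0,0],"claw": 1},
    {"linear": [0.006,-0.025,0],"turn": [0,0,8.4],"claw": 1},
    {"linear": [0,0,0],"turn": [0,0,8.3],"claw": 1}
  ]
}}

```text
time_s: 29.55
position: [477.4, -377.6, 141.7]
tool_rot: [0.0, 0.059, 0.998, -0.0]
ft_force: [0.8, 0.9, -0.6]
finger_gap: 52.7
grasp_force: 64.3
```

{"fn": "jog_arm", "kwargs": {
  "rows": [
    {"linear": [0,0,0.02],"turn": [0,0,0],"claw": 1},
    {"linear": [0,0,0],"turn": [0,0,0],"claw": 1}
  ]
}}

```text
time_s: 29.8
position: [477.1, -375.0, 120.6]
tool_rot: [-0.001, 0.056, 0.998, 0.001]
ft_force: [0.0, 0.7, -1.1]
finger_gap: 52.5
grasp_force: 64.2
```

Run:
```python
from h import *
to(478.3,-375.8,27,83.5)
c=cam("wrist");P=cloud(c);p=r.sense()["position"]
m=(abs(P[...,0]-529)<150)&(abs(P[...,1]+381)<115)
Q=P[m&(P[...,2]>50)&(P[...,2]<60)];print(len(Q),cv2.minAreaRect(Q[:,:2].astype(np.float32)),np.median(Q[:,2]))
```

```text
t 29.8 pos [ 477.1 -375.   120.6] yaw 83.6 tilt [-0.002  0.001 -1.   ] gap 52.5 q6 -2.22
  before-turn lin [-1.5 -0.8 93.6] turn 0.1 after-turn lin [-1.5 -0.8 93.6]
10997 ((464.0841064453125, -374.010986328125), (161.81759643554688, 105.93208312988281), 83.752685546875) 54.093724969845965
```

{"fn": "jog_arm", "kwargs": {
  "rows": [
    {"linear": [-0.001,0,0.03],"turn": [0,0,0],"claw": 1},
    {"linear": [0,0,0.03],"turn": [0,0,0],"claw": 1},
    {"linear": [0,0,0.02],"turn": [0,0,0],"claw": 1},
    {"linear": [0,0,0.008],"turn": [0,0,0],"claw": 1},
    {"linear": [0,0,0.002],"turn": [0,0,0],"claw": 1},
    {"linear": [0,0,0],"turn": [0,0,0],"claw": 1},
    {"linear": [0,0,0.001],"turn": [0,0,0],"claw": 1},
    {"linear": [0,0,0],"turn": [0,0,0],"claw": 1}
  ]
}}

```text
time_s: 30.85
position: [478.9, -375.8, 30.3]
tool_rot: [0.0, 0.056, 0.998, -0.0]
ft_force: [-0.2, -0.3, -1.4]
finger_gap: 52.7
grasp_force: 64.3
```

{"fn": "jog_arm", "kwargs": {
  "rows": [
    {"linear": [0,0,0.001],"turn": [0,0,0],"claw": 1},
    {"linear": [0,0,0.001],"turn": [0,0,0],"claw": 1},
    {"linear": [0,0,0.001],"turn": [0,0,0],"claw": 1},
    {"linear": [0,0,0],"turn": [0,0,0],"claw": 1}
  ]
}}

```text
time_s: 31.35
position: [478.7, -375.7, 27.2]
tool_rot: [0.0, 0.056, 0.998, -0.0]
ft_force: [-1.1, 1.9, 5.5]
finger_gap: 53.0
grasp_force: 65.0
```

Contact at about 7 N. Release and retreat.

{"fn": "jog_arm", "kwargs": {
  "rows": [
    {"linear": [0,0,0],"turn": [0,0,0],"claw": 0.34},
    {"linear": [0,0,0],"turn": [0,0,0],"claw": 0.25},
    {"linear": [0,0,0],"turn": [0,0,0],"claw": 0.1},
    {"linear": [0,0,0],"turn": [0,0,0],"claw": 0.05},
    {"linear": [0,0,-0.01],"turn": [0,0,0],"claw": 0.05},
    {"linear": [0,0,-0.04],"turn": [0,0,0],"claw": 0.05},
    {"linear": [0,0,-0.05],"turn": [0,0,0],"claw": 0},
    {"linear": [0,0,-0.05],"turn": [0,0,0],"claw": 0},
    {"linear": [0,0,-0.04],"turn": [0,0,0],"claw": 0},
    {"linear": [0,0,0],"turn": [0,0,0],"claw": 0}
  ]
}}

```text
time_s: 32.6
position: [479.8, -376.7, 220.9]
tool_rot: [0.002, 0.056, 0.998, -0.002]
ft_force: [-0.6, -0.4, -0.1]
finger_gap: 85.5
grasp_force: 0.0
```

Run:
```python
from h import *
c=cam("side");cv2.imwrite("pics/side1.png",c["pixels"])
c=cam("wrist");P=cloud(c);hsv=cv2.cvtColor(c["pixels"],cv2.COLOR_BGR2HSV)
for n,x,y in(("A",578,-387),("B",479,-376)):
    Q=P[(abs(P[...,0]-x)<48)&(abs(P[...,1]-y)<50)&(P[...,2]>22)&(P[...,2]<48)&(hsv[...,1]>40)]
    if len(Q)>9: print(n,len(Q),cv2.minAreaRect(Q[:,:2].astype(np.float32)),np.percentile(Q[:,2],[5,50,95]).round(1))
```

```text
A 3934 ((576.0858764648438, -387.4864807128906), (53.48115158081055, 66.23067474365234), 82.62080383300781) [25.1 27.6 41.3]
B 4722 ((478.6978759765625, -375.90032958984375), (53.886051177978516, 65.64080810546875), 83.58716583251953) [25.4 29.6 41.4]
```

View pics/side1.png

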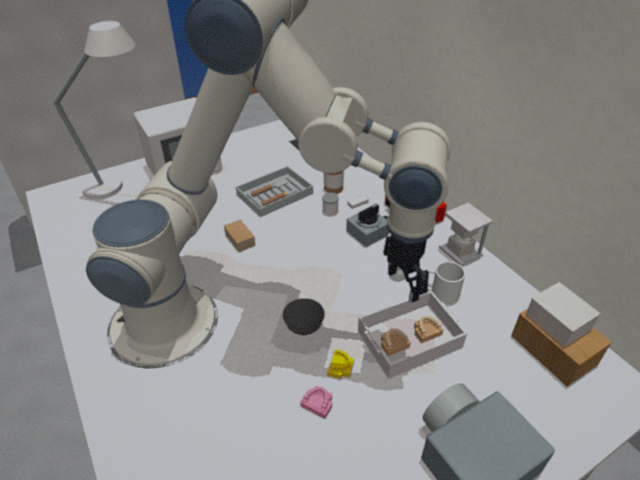

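The side view shows both casts upright in the box at (395,342) and (429,328), and both tools in the tray at (270,190). The handle is turned at (370,213), and the bystanders have not moved. I hand in.

```bash
python3 -c "
from rig import r
print(r.finish_job())"
```

```text
the job is handed in; nothing more can be done
None
```

The job is handed in at about 33 s: the isolator was turned off first and left home, both casts stand teeth up in the white box, the knife and spatula lie inside the steel tray, and nothing else was moved; no verdict came back.

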